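# Push a shaft blank home in the V-rail and close the keeper arm

### The arm

A 6-joint arm with a two-finger parallel gripper is mounted at the origin on the work surface. World frame = base frame: x ahead of the robot, y to its left, z up, the work surface at z = 0. Lengths are in m, angles in rad, forces in N, time in s.
With the tool pointing down it reaches from about 0.35 to 0.85 m from the base axis. Payload 8.1 kg.
Tool frame: the origin (TCP) lies midway between the tips of the shut fingers; the grasp point (between the pads) lies 19 mm behind it; z points along the fingers, y is the line along which they close (so a half turn about z gives the same grasp; the last joint's range is limited). The gripper opens to 93 mm and grips with 3 to 60 N. Pads are 15 mm wide; open, the fingers measure 128 mm over their backs; the gripper's body (75 mm by 188 mm) begins 65 mm behind the grasp point.
Start: joints at [1.019, 0.13, 1.488, -0, 1.523, -0.085], TCP at [0.27, 0.536, 0.219] pointing down, gripper open.
Joint ranges: [-2.96, 2.96], [-0.89, 2.26], [0.02, 2.5], [-1.34, 4.48], [0, 2.73], [-2.66, 2.66]. Speed limits (rad/s): [2.39, 2.39, 2.79, 3.14, 3.14, 3.14].

### API

Orientations are given as a rotation vector (axis times angle).
In Python, from station import arm gives the robot as it stands. The module is installed in compiled form; this text tells all that it offers.
- The arm moves only by the tool apply_moves, never from a script. Its argument "deltas" is a list of rows, each a list of 5 numbers: the shift along the world's x, y, z in mm, then the turn about the world's z in rad, then the opening in per cent of the stroke, from 0 (shut) to 100 (fully open). In form: [[x, y, z, spin, claw], ...]. A call has 1 to 10 rows; each row is the pose to reach, as a shift and turn from the pose commanded when the call began; what a row does not reach only later rows make up. A row lasts 1/12 s, in which the tool goes at most 41.7 mm and 7.16 degrees, less where a joint would pass 70% of its speed; a pose out of reach is approached as far as the arm can. A call with a gripper value outside its range is refused whole. The fingers move at their own pace and stop on an object; "newtons" is the grip in N (left out, the last holds). Time passes only in rows, so rows that repeat a pose let the fingers close. It gives the time, the measured TCP pose, the force, the opening and the grip force at its end, in the units of the state.
- arm.observe(): the state, without advancing time (a new reading comes with each control period).
- arm.read_camera(name): name is "scene" or "top" or "wrist"; returns (picture, depth): 420x560x3 uint8, red, green, blue; 420x560 float32, m along the optical axis (not along the pixel's ray), 0 where there is no reading.
- arm.camera_info(name): a dict with "fx", "fy", "cx", "cy" (pixels), "R" (3x3) and "t" (3): a world point X has camera coordinates R X + t; the wrist camera has in their place "mount" (4x4, takes a point from camera to tool coordinates, whose origin is the TCP and whose axes are the flange's). Camera axes: x right, y down, z forward; pixel columns grow to the right and rows downward; lengths in m; the calibration is good to about 2 mm. The wrist camera is an equidistant fisheye: a pixel r from the principal point sees the ray r / f radians off the axis. A picture is of the moment at which its call begins: read the wrist's pose just before it. camera_info takes no time and is no camera call.
- arm.hand_in(): hands the job in; it is judged then, once.
The state is a dict: "clock": time; "qpos": joint angles; "joint_vel": joint speeds; "tau": joint torques, N m; "tool_pos": TCP position; "orientation": TCP orientation; "force": force on the tool from outside, world axes, zero at the start; "moment": the same for the moment, N m; "opening": opening from 0.0 (shut) to 1.0 (fully open); "gripper_force": force on a finger pad.
Only numpy, scipy, OpenCV 4.12 (cv2) and the standard library are available. Lean on these libraries where they do the work, as an engineer would, in place of code of your own. Each camera call takes 0.05 s, during which the arm holds its last target. There are 200 camera calls.

### The job

Push the steel shaft gently along the V-groove until its end rests fully home against the brass face of the red stop, without lifting it out of the groove or ramming the stop. Then swing the yellow keeper arm by its black knob over the shaft, all the way to its closed position, and let go. Leave the other things on the bench where they are.

Things in the scene. Friction and masses are not known exactly. Their poses are not given: they have to be found in the camera images.
- fixture: V-block fixture fixed to the bench: green base plate 320 x 150 x 15 mm carrying a steel rail with an upward 90 degree V-groove. Origin on the bench under the groove's middle line; x runs along the groove towards the stop, y across it (keeper post on the -y side), z up. The rail spans x -150 to +130 mm, y -36 to +36 mm, and its flat top is at z 60 mm; the groove is 44 mm wide at the top and 22 mm deep. The keeper's post is at x 35, y -60 mm, 28 mm in diameter.
- stop: red end stop with a brass face, rigidly fixed on the rail (its place along the rail differs each time; its axes are the fixture's). Origin on its brass face, at the height of the shaft's axis (63.5 mm over the bench), in the groove's middle plane; the face looks to -x. The stop is 70 mm wide, 25 mm long and its top is 83 mm over the bench, 4 mm below the keeper arm. It does not give: gentle means well under 40 N of pressing between shaft and stop.
- shaft: loose bored steel shaft blank, a plain cylinder 36 mm in diameter and 120 mm long with a blue band near its rear end, lying in the V-groove short of the stop by 50 to 95 mm. Origin at its centre (axis 63.5 mm over the bench, top 81.5 mm); x along its axis, towards the stop. Home: its centre is 60 mm behind the stop's face. About 0.45 to 0.75 kg; sliding takes roughly 3 to 8 N. Its rear end face stands open to a push above the rail's top (60 to 81.5 mm over the bench).
- keeper (a joint): turn of the yellow keeper arm about its upright post, rad: 0 = closed, square across the shaft, at its end stop; about 1.2 to 1.6 = parked open, pointing towards the stop along the rail's -y side (at 1.57 along the fixture's +x). It closes anticlockwise seen from above, stays where left, and takes about 1 N at the knob. The arm is 18 mm wide, 10 mm thick, its underside 87 mm and top 97 mm over the bench.
- keeper_knob (a point): point on the axis of the black cylindrical knob on the keeper arm's end, 115 mm over the bench and 85 mm from the post's axis. The knob is 20 mm in diameter and stands from 97 to 133 mm over the bench; it is fixed to the arm and turns with it, so it does not spin in a grip.
- wrench: loose steel wrench, 180 mm long, lying on the bench on the fixture's -y side; leave alone. Origin at its middle.
- hammer: loose hammer, 220 mm long, lying to the robot's right; leave alone.
- screwdriver: loose screwdriver, 190 mm long, lying to the robot's left; leave alone.
- oil: loose green oil bottle, 56 mm in diameter, 130 mm tall, standing to the robot's left; leave alone. Origin under its foot.
- collar: loose brass collar, 64 mm in diameter, 22 mm high, lying to the robot's right; leave alone.
- vblock: loose small dark V-block, 75 x 60 x 52 mm, standing to the robot's right; leave alone.
Things that resemble listed ones, but are neither listed nor needed, are in the scene too. Several things have the shape of the shaft; the one meant has the colours described above.

How it is judged:
By the outcome, as a careful person would: the job done as asked, in the order asked, and still so for the second after the job is handed in, with the robot touching nothing.
It also fails if it takes over 48 s, if anything falls off the work surface, if the arm or the gripper's body presses on something with over 40 N, if the wrist force passes 120 N, or if a joint passes its speed limit or range.

## Working session

There is one attempt and no reset: what is moved stays moved. The work goes in short steps, Python scripts to look and compute and a tool call to move; the robot and the scene stay as the last step left them, time stands still between calls to the robot, and variables do not carry over. Pictures are saved under pics/ and viewed, at most 10 in all, crops included, and the job is handed in when it is done.

Besides the shell and the picture viewer there is one more tool, called after "Call:" as name([rows], argument=value, ...), one row to a line, values as JSON. apply_moves: Moves the arm, as the interface text tells. Its arguments: {"type":"object","properties":{"deltas":{"type":"array","items":{"type":"array","items":{"type":"number"}}},"newtons":{"type":"number"}},"required":["deltas"]}

```bash
mkdir -p pics; cat > h.py <<'E'
import numpy as np, cv2
from station import arm
def snap(n,f):
    p,d=arm.read_camera(n); np.savez(f'pics/{f}.npz',p=p,d=d); cv2.imwrite(f'pics/{f}.png',p[:,:,::-1]); return p,d
def cloud(n,d):
    c=arm.camera_info(n); v,u=np.mgrid[:420,:560]
    X=np.stack([(u-c['cx'])/c['fx']*d,(v-c['cy'])/c['fy']*d,d],-1)
    return (X-np.array(c['t']))@np.array(c['R'])
E
python3 - <<'E'
from h import *
a,_=snap('top','top1'); b,_=snap('scene','scene1')
print(arm.camera_info('top')); print(arm.observe())
E
```

```text
{'fx': 410.13474800056855, 'fy': 410.13474800056855, 'cx': 283.60567915567617, 'cy': 206.8089162406477, 'R': array([[-0.18177042, -0.98332499, -0.00561139],
       [-0.9624539 ,  0.17907645, -0.20399538],
       [ 0.20159862, -0.03167962, -0.97895577]]), 't': array([0.05490382, 0.50686554, 1.0419613 ])}
{'clock': 0.1, 'qpos': array([ 1.01860383e+00,  1.31066091e-01,  1.48915787e+00, -1.10879278e-05,
        1.52300180e+00, -8.54219456e-02]), 'joint_vel': array([ 0.00070378, -0.0014266 , -0.00378298,  0.00046037,  0.00042758,
       -0.00079899]), 'tau': array([ 1.04363338e-03, -5.61336565e+01, -4.93100595e+01,  7.69380759e-02,
        2.90670712e-02, -7.45063608e-05]), 'tool_pos': array([0.26973107, 0.53538417, 0.21771089]), 'orientation': array([-7.26446492e-01, -3.05593260e+00,  2.44108329e-03]), 'force': array([ 0.32302417, -0.11075406, -0.70245682]), 'moment': array([0.00408059, 0.04296671, 0.03742992]), 'gripper_force': 0.0, 'opening': 0.9994670162204407}
```

View pics/top1.png

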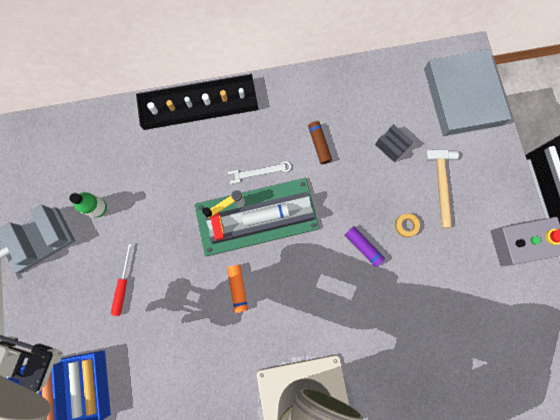

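View pics/scene1.png

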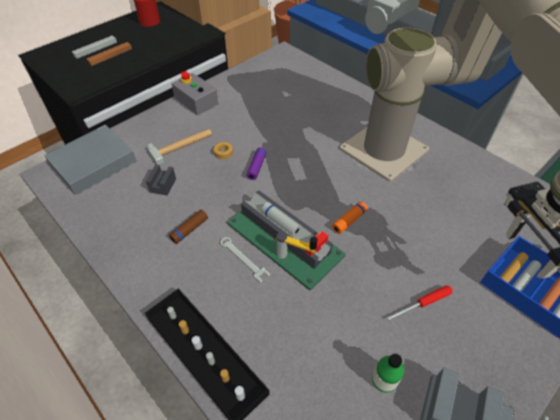

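The top view shows the shaft in the groove at (262,215), with its blue band at (283,211). The stop is at (216,227), the keeper post at (237,197) and the knob at (207,212). Lookalikes are brown (320,142), purple (365,246), orange (237,288) and the tray pieces (75,385). The steel one with the blue band in the groove matches the description, so I'll check it in a close crop and measure.

```bash
cat >> h.py <<'E'
def onplane(n,uv,z):
    c=arm.camera_info(n); R=np.array(c['R']); o=-R.T@np.array(c['t'])
    uv=np.atleast_2d(uv).astype(float)
    r=np.c_[(uv[:,0]-c['cx'])/c['fx'],(uv[:,1]-c['cy'])/c['fy'],np.ones(len(uv))]@R
    return o+r*((z-o[2])/r[:,2])[:,None]
E
python3 - <<'E'
from h import *
z=np.load('pics/top1.npz'); p,d=z['p'],z['d']
cr=p[170:265,185:325,::-1]; cv2.imwrite('pics/crop1.png',cv2.resize(cr,None,fx=5.5,fy=5.5,interpolation=cv2.INTER_CUBIC))
X=cloud('top',d); hsv=cv2.cvtColor(p,cv2.COLOR_RGB2HSV); H,S,V=cv2.split(hsv)
roi=np.zeros(H.shape,bool); roi[170:265,185:325]=1
g=roi&(H>55)&(H<95)&(S>80)&(V>40)
P=onplane('top',np.argwhere(g)[:,::-1],.015)[:,:2]*1000
(c,sz,a)=cv2.minAreaRect(P.astype(np.float32)); print('plate',c,sz,a,cv2.boxPoints((c,sz,a)))
th=np.deg2rad(a); 
for m,n in [(roi&((H<6)|(H>174))&(S>150)&(V>80),'red'),(roi&(H>20)&(H<35)&(S>150)&(V>100),'yel'),(roi&(H>105)&(H<130)&(S>120),'blue'),(roi&(V<45)&(X[...,2]>.08),'black')]:
    uv=np.argwhere(m)[:,::-1]; print(n,len(uv),uv.mean(0),np.median(X[m],0).round(4) if len(uv) else '')
E
```

```text
plate (504.48114013671875, 39.68865203857422) (147.9967498779297, 317.1089172363281) 3.1572601795196533 [[ 421.86243   193.92685 ]
 [ 439.32776  -122.70073 ]
 [ 587.09985  -114.549545]
 [ 569.6345    202.07803 ]]
red 209 [216.51196172 226.83253589] [0.4815 0.1414 0.083 ]
yel 172 [221.63372093 204.99418605] [0.5334 0.1189 0.0962]
blue 37 [270.7027027  211.10810811] [ 0.4962 -0.0268  0.0803]
black 52 [206.71153846 211.75      ] [0.5149 0.1535 0.1311]
```

View pics/crop1.png

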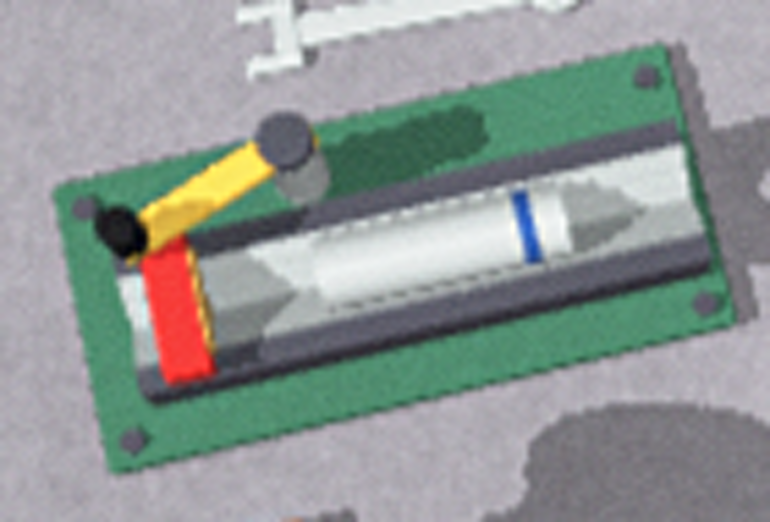

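The crop confirms it: a steel shaft with a blue band at crop (527,225), its rear end at about (570,215), and the brass edge on the stop at (203,305). The knob is at (120,230), over the stop's -y corner. Next I'll measure in the fixture frame.

```bash
python3 - <<'E'
from h import *
z=np.load('pics/top1.npz'); p,d=z['p'],z['d']; X=cloud('top',d)*1000
roi=np.zeros(d.shape,bool); roi[170:265,185:325]=1
H,S,V=cv2.split(cv2.cvtColor(p,cv2.COLOR_RGB2HSV))
th=np.arctan2(316.6,-17.5); ex=np.array([np.cos(th),np.sin(th)]); ey=np.array([-ex[1],ex[0]])
o=np.array([504.5,39.7]); F=np.stack([(X[...,:2]-o)@ex,(X[...,:2]-o)@ey,X[...,2]],-1)
def st(m,n): q=F[m]; print(n,len(q),q.min(0).round(1) if len(q) else '',q.max(0).round(1) if len(q) else '',np.median(q,0).round(1) if len(q) else '')
red=roi&((H<6)|(H>174))&(S>150); st(red&(F[...,2]>79),'red')
st(roi&(H>20)&(H<35)&(S>150),'yel')
sh=roi&(S<60)&(F[...,2]>76)&(F[...,2]<84)&(abs(F[...,1])<20); st(sh,'shafttop')
q=F[sh]; q=q[q[:,2]>q[:,2].max()-2.5]; print(np.polyfit(q[:,0],q[:,1],1),len(q))
rail=roi&(abs(F[...,2]-60)<2.5)&(V<120); st(rail,'railtop')
kn=roi&(F[...,2]>120); st(kn,'knob'); print('knob mean',F[kn].mean(0),X[kn].mean(0))
post=roi&(F[...,2]>92)&(S<80)&(V<140)&(F[...,0]<75); st(post,'post')
# pixel points
for n,uv,zz in [('rear top',(185+572/5.5,170+225/5.5),81.5),('front top',(185+315/5.5,170+262/5.5),81.5),('brass',(185+205/5.5,170+320/5.5),83),('post',(185+285/5.5,170+138/5.5),100),('knob',(185+121/5.5,170+230/5.5),133)]:
    w=onplane('top',[uv],zz/1000)[0,:2]*1000; print(n,w.round(1),((w-o)@ex).round(1),((w-o)@ey).round(1))
print(ex,ey)
E
```

```text
red 184 [ 92.1 -18.5  79. ] [113.9  45.2  88.8] [102.5  15.1  83.2]
yel 176 [-31.4 -52.8  12.3] [ 115.4  218.8 1123.7] [ 77.7 -33.3  96.2]
shafttop 329 [-85.   -3.2  76. ] [34.5 20.  83.8] [-21.3   9.7  79.6]
[-0.01139613 10.69662314] 70
railtop 683 [-149.1  -47.5   57.5] [130.   46.6  62.5] [-17.8  33.2  59.7]
knob 116 [-31.4 -29.8 121.2] [ 124.3  218.8 1123.7] [ -31.4  218.8 1123.7]
knob mean [ 40.17568208 101.72432584 635.98576721] [400.71340041  74.20022673 635.98576721]
post 97 [-31.4 -61.4  93.6] [  47.5  218.8 1123.7] [ 33.2 -47.4 101. ]
rear top [489.2 -49.3] -88.0 20.2
front top [493.8  72.7] 33.5 8.8
brass [475.8 127.5] 89.2 23.8
post [550.8  75.6] 33.3 -48.2
knob [513.9 152. ] 111.6 -15.6
[-0.05519055  0.99847584] [-0.99847584 -0.05519055]
```

Measurements agree with the description (knob radius 83.5 mm, post x 33, rail span 280). In world mm:

| Item | Measured value |
|---|---|
| Fixture origin | about (493.5, 39) |
| Fixture x direction | (-0.055, 0.998) |
| Stop face | x ≈ 90 |
| Shaft | x -86 to 34, gap about 56 |
| Keeper angle | about 1.16 rad |

I'll move in behind the shaft with the fingers shut.

Call:
apply_moves([
  [230,-622,0,-1.05,0],
  [230,-622,0,-1.05,0],
  [230,-622,0,-1.05,0],
  [230,-622,0,-1.05,0],
  [230,-622,0,-1.05,0],
  [230,-622,0,-1.05,0],
  [230,-622,0,-1.05,0],
  [230,-622,0,-1.05,0],
  [230,-622,0,-1.05,0],
  [230,-622,0,-1.05,0],
], newtons=20)

```text
clock: 0.93
tool_pos: [0.4145, 0.1431, 0.2185]
orientation: [2.165, 2.277, 0.0]
force: [1.3, 0.2, -0.6]
opening: 0.328
gripper_force: 0.0
```

Call:
apply_moves([
  [86,-230,0,0,0],
  [86,-230,0,0,0],
  [86,-230,0,0,0],
  [86,-230,0,0,0],
  [86,-230,0,0,0],
  [86,-230,0,0,0],
  [86,-230,0,0,0],
  [86,-230,0,0,0],
])

```text
clock: 1.6
tool_pos: [0.5003, -0.0868, 0.2178]
orientation: [-2.164, -2.275, 0.001]
force: [-0.2, -0.1, -0.2]
opening: 0.007
gripper_force: 0.0
```

```bash
python3 - <<'E'
from h import *
print(arm.observe()['tool_pos'],arm.observe()['force'],arm.observe()['orientation'])
snap('wrist','w1')
c=arm.camera_info('wrist');print(c)
E
```

```text
[ 0.50026804 -0.08675929  0.21780373] [-0.23905227 -0.06007523 -0.22372232] [-2.16381968e+00 -2.27549975e+00  1.23666810e-03]
{'fx': 325.19226210127806, 'fy': 325.19226210127806, 'cx': 274.2832427522363, 'cy': 208.14343074939976, 'mount': array([[ 6.38930526e-04, -9.61244753e-01, -2.75695696e-01,
         7.63187278e-02],
       [ 9.99999470e-01,  8.36752240e-04, -5.99913294e-04,
        -4.89516428e-04],
       [ 8.07352497e-04, -2.75695166e-01,  9.61244778e-01,
        -1.66670004e-01],
       [ 0.00000000e+00,  0.00000000e+00,  0.00000000e+00,
         1.00000000e+00]])}
```

View pics/w1.png

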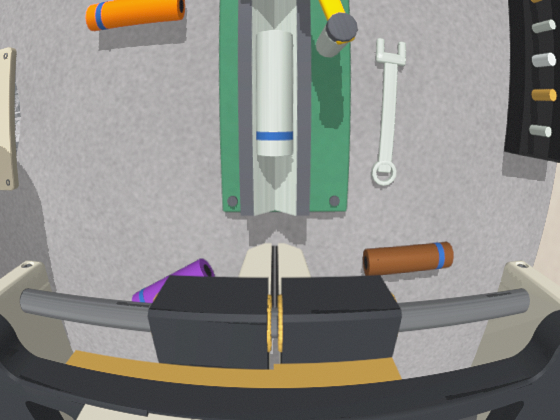

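The wrist view shows the fingers in line with the shaft (both at column 275) and the rear face near row 155. I'll descend behind it.

Call:
apply_moves([
  [0,0,-40,0,0],
  [0,0,-80,0,0],
  [0,0,-115,0,0],
  [0,0,-140,0,0],
  [0,0,-150,0,0],
  [0,0,-150,0,0],
])

```text
clock: 2.15
tool_pos: [0.498, -0.083, 0.0658]
orientation: [-2.155, -2.279, 0.004]
force: [-0.1, -0.2, -0.3]
opening: 0.009
gripper_force: 0.0
```

Call:
apply_moves([
  [-0.5,8,0,0,0],
  [-0.9,16,0,0,0],
  [-1.2,22,0,0,0],
  [-1.4,25,0,0,0],
  [-1.5,27,0,0,0],
  [-1.6,29,0,0,0],
  [-1.7,31,0,0,0],
  [-1.8,33,0,0,0],
  [-1.9,35,0,0,0],
  [-2.0,37,0,0,0],
])

```text
clock: 2.98
tool_pos: [0.4991, -0.0495, 0.0694]
orientation: [2.16, 2.278, -0.001]
force: [-0.5, -6.7, 2.1]
opening: 0.003
gripper_force: 3.3
```

Call:
apply_moves([
  [-0.1,2,0,0,0],
  [-0.2,4,0,0,0],
  [-0.3,6,0,0,0],
  [-0.4,8,0,0,0],
  [-0.5,10,0,0,0],
  [-0.7,12,0,0,0],
  [-0.8,14,0,0,0],
  [-0.9,16,0,0,0],
  [-1.0,18,0,0,0],
  [-1.1,20,0,0,0],
])

```text
clock: 3.82
tool_pos: [0.498, -0.0295, 0.0694]
orientation: [2.16, 2.278, -0.001]
force: [-0.3, -7.3, 2.4]
opening: 0.01
gripper_force: 3.4
```

Call:
apply_moves([
  [-0.1,2,0,0,0],
  [-0.2,4,0,0,0],
  [-0.3,6,0,0,0],
  [-0.4,8,0,0,0],
  [-0.5,10,0,0,0],
  [-0.6,11,0,0,0],
  [-0.7,12,0,0,0],
  [-0.8,13,0,0,0],
  [-0.8,14,0,0,0],
  [-0.9,15,0,0,0],
])

```text
clock: 4.65
tool_pos: [0.4972, -0.0145, 0.0694]
orientation: [2.16, 2.278, -0.001]
force: [-0.3, -6.2, 2.5]
opening: 0.005
gripper_force: 3.3
```

```bash
python3 - <<'E'
from h import *
o=arm.observe(); print(o['tool_pos'],o['force'])
p,_=snap('wrist','w2'); cv2.imwrite('pics/w2c.png',cv2.resize(p[0:260,180:380,::-1],None,fx=2.3,fy=2.3))
E
```

```text
[ 0.49719739 -0.0145001   0.06939954] [-0.34045889 -6.15013095  2.4682432 ]
```

View pics/w2c.png

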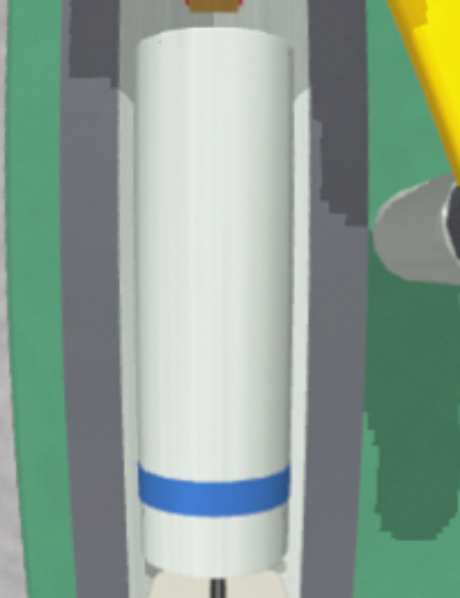

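The shaft is sliding at about 6–7 N, seated in the groove (crop columns 137–290). The brass face is just ahead at the top (215,5), with roughly 15 mm left. I'll creep on slowly.

Call:
apply_moves([
  [-0.1,1,0,0,0],
  [-0.1,2,0,0,0],
  [-0.2,3,0,0,0],
  [-0.2,4,0,0,0],
  [-0.3,5,0,0,0],
  [-0.3,6,0,0,0],
  [-0.4,7,0,0,0],
  [-0.4,8,0,0,0],
  [-0.5,9,0,0,0],
  [-0.5,10,0,0,0],
])

```text
clock: 5.53
tool_pos: [0.4966, -0.0045, 0.0694]
orientation: [2.16, 2.278, -0.001]
force: [0.1, -6.8, 3.9]
opening: 0.004
gripper_force: 3.5
```

Call:
apply_moves([
  [0,0.4,0,0,0],
  [0,0.8,0,0,0],
  [-0.1,1.2,0,0,0],
  [-0.1,1.6,0,0,0],
  [-0.1,2,0,0,0],
])

```text
clock: 5.95
tool_pos: [0.4965, -0.0026, 0.0694]
orientation: [2.16, 2.278, -0.001]
force: [-1.1, -7.6, 2.7]
opening: 0.005
gripper_force: 3.5
```

Call:
apply_moves([
  [0,0.4,0,0,0],
  [0,0.8,0,0,0],
  [-0.1,1.2,0,0,0],
])

```text
clock: 6.2
tool_pos: [0.4965, -0.0014, 0.0694]
orientation: [2.16, 2.278, -0.001]
force: [0.3, -6.9, 3.1]
opening: 0.005
gripper_force: 3.3
```

Call:
apply_moves([
  [0,0.3,0,0,0],
  [0,0.6,0,0,0],
  [0,0.9,0,0,0],
  [0,1.2,0,0,0],
])

```text
clock: 6.53
tool_pos: [0.4964, -0.0002, 0.0694]
orientation: [2.16, 2.278, -0.002]
force: [0.5, -7.8, 3.0]
opening: 0.004
gripper_force: 4.0
```

Call:
apply_moves([
  [0,0.2,0,0,0],
  [0,0.4,0,0,0],
  [0,0.6,0,0,0],
  [0,0.8,0,0,0],
])

```text
clock: 6.87
tool_pos: [0.4964, -0.0002, 0.0694]
orientation: [2.159, 2.277, -0.003]
force: [-0.7, -11.6, 3.7]
opening: 0.009
gripper_force: 5.8
```

```bash
python3 - <<'E'
from h import *
o=arm.observe(); print(o['tool_pos'],o['force'])
p,_=snap('wrist','w3'); cv2.imwrite('pics/w3c.png',cv2.resize(p[0:120,200:360,::-1],None,fx=4,fy=4))
E
```

```text
[ 4.96419335e-01 -1.62459047e-04  6.94088898e-02] [ -0.70837683 -11.62637674   3.68445238]
```

View pics/w3c.png

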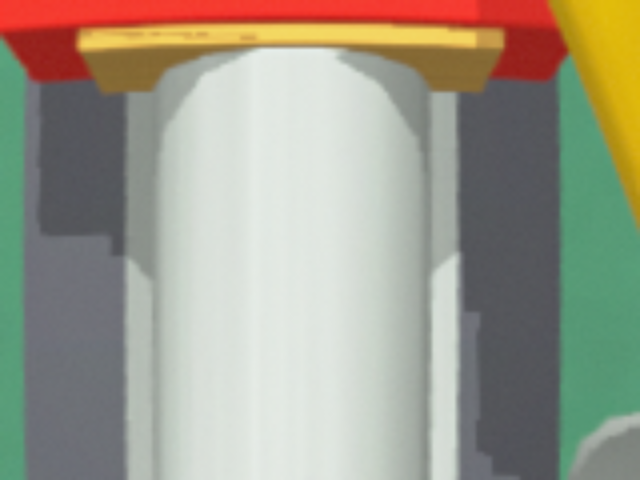

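The shaft has bottomed out: travel stopped, the force rose to 11.6 N, and the picture shows the shaft end against the brass at (290,47). I'll back straight off and lift.

Call:
apply_moves([
  [0,0.3,0,0,0],
  [0,0.3,0,0,0],
  [0.2,-5,0,0,0],
  [0.6,-15,0,0,0],
  [1,-25,0,0,0],
  [1,-30,30,0,0],
  [1,-30,65,0,0],
  [1,-30,105,0,0],
  [1,-30,130,0,0],
  [1,-30,130,0,0],
])

```text
clock: 7.75
tool_pos: [0.5003, -0.0291, 0.2058]
orientation: [2.155, 2.274, 0.01]
force: [0.7, -1.1, 0.3]
opening: 0.009
gripper_force: 0.0
```

```bash
python3 - <<'E'
from h import *
o=arm.observe(); print(o['tool_pos'],o['force'])
E
```

```text
[ 0.50030409 -0.02905764  0.20575563] [ 0.73629267 -1.12937608  0.26629664]
```

Call:
apply_moves([
  [16.5,181.5,0,0.41,45],
  [16.5,181.5,0,0.41,45],
  [16.5,181.5,0,0.41,45],
  [16.5,181.5,0,0.41,45],
  [16.5,181.5,0,0.41,45],
  [16.5,181.5,0,0.41,45],
  [16.5,181.5,0,0.41,45],
  [16.5,181.5,0,0.41,45],
])

```text
clock: 8.42
tool_pos: [0.5132, 0.1526, 0.198]
orientation: [-1.652, -2.672, 0.002]
force: [-0.9, -0.2, -0.6]
opening: 0.442
gripper_force: 0.0
```

```bash
python3 - <<'E'
from h import *
o=arm.observe(); print(o['tool_pos'],o['force'],o['opening'],o['orientation'])
snap('wrist','w4')
p,d=snap('top','top2')
E
```

```text
[0.51316672 0.15259483 0.19804057] [-0.9100442  -0.24841506 -0.56440082] 0.442323090378752 [-1.65153640e+00 -2.67194388e+00  1.65022260e-03]
```

View pics/w4.png

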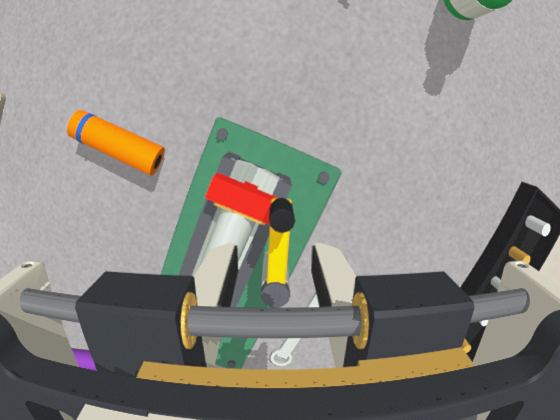

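The knob is at (282,212), between the fingertips at (225,250) and (325,248). I'll cast its ray to z = 133 mm as a check.

```bash
python3 - <<'E'
from h import *
from scipy.spatial.transform import Rotation as Ro
o=arm.observe(); R=Ro.from_rotvec(o['orientation']).as_matrix(); c=arm.camera_info('wrist'); M=c['mount']
def cast(u,v,z):
    x,y=u-c['cx'],v-c['cy']; r=np.hypot(x,y); t=r/c['fx']
    ray=R@M[:3,:3]@np.array([x/r*np.sin(t),y/r*np.sin(t),np.cos(t)]); p=R@M[:3,3]+o['tool_pos']
    return p+ray*(z-p[2])/ray[2]
p=np.load('pics/w4.npz')['p']; m=(p.max(2)<45).astype(np.uint8); m[:190]=0;m[240:]=0;m[:,:262]=0;m[:,300:]=0
ys,xs=np.nonzero(m); print(xs.min(),xs.max(),ys.min(),ys.max())
print(cast(282,211,.133), 'post',cast(276,294,.1), 'tooly',R[:,1])
E
```

```text
270 292 199 229
[0.51431406 0.16147452 0.133     ] post [0.55134707 0.07792976 0.1       ] tooly [ 8.95077971e-01  4.45909310e-01 -5.60485200e-04]
```

Call:
apply_moves([
  [1,2,-30,0,45],
  [1,2,-60,0,45],
  [1,2,-80,0,45],
  [1,2,-90,0,45],
  [1,2,-95,0,45],
  [1,2,-95,0,45],
  [1,2,-95,0,45],
])

```text
clock: 9.1
tool_pos: [0.5152, 0.1554, 0.1049]
orientation: [1.652, 2.671, 0.002]
force: [-0.5, 0.4, 1.2]
opening: 0.449
gripper_force: 0.0
```

```bash
python3 - <<'E'
from h import *
o=arm.observe(); print(o['tool_pos'],o['force'])
import numpy as np
post=np.array([551,77.]);w=np.deg2rad
for ph in np.linspace(1.13,-.0,9):
    ex=np.array([-.0552,.9985]); ey=np.array([-.9985,-.0552])
    k=post+85*(np.sin(ph)*ex+np.cos(ph)*ey); print(round(1.13-ph,2),(k-[515,154]).round(1))
p,_=snap('scene','s2'); cv2.imwrite('pics/s2c.png',cv2.resize(p[150:310,220:400,::-1],None,fx=3.5,fy=3.5))
E
```

```text
[0.51516271 0.15543727 0.10489548] [-0.4976532   0.36847359  1.19629657]
0.0 [-4.5 -2.2]
0.14 [-14.6  -8.7]
0.28 [-23.7 -16.5]
0.42 [-31.6 -25.5]
0.56 [-38.2 -35.5]
0.71 [-43.3 -46.4]
0.85 [-46.8 -57.8]
0.99 [-48.7 -69.7]
1.13 [-48.9 -81.7]
```

View pics/s2c.png

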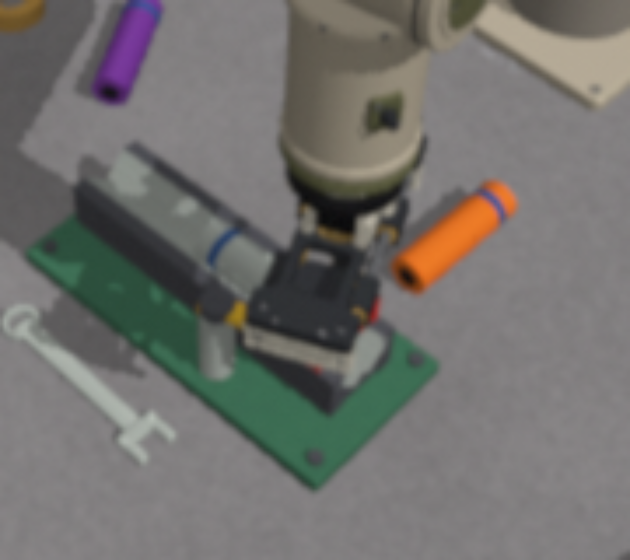

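Call:
apply_moves([
  [0,0,0,0,28],
  [0,0,0,0,28],
  [0,0,0,0,28],
  [0,0,0,0,28],
], newtons=5)

```text
clock: 9.48
tool_pos: [0.5146, 0.1558, 0.1042]
orientation: [1.651, 2.672, 0.001]
force: [0.1, -0.2, -1.0]
opening: 0.288
gripper_force: 0.0
```

Call:
apply_moves([
  [-3.5,-2,0,0.05,28],
  [-7.5,-4.1,0,0.1,28],
  [-14.6,-8.8,0,0.2,28],
  [-21.1,-14.3,0,0.3,28],
  [-27,-20.3,0,0.4,28],
  [-32.3,-27,0,0.5,28],
  [-37,-34.1,0,0.6,28],
  [-37,-34.1,0,0.6,28],
])

```text
clock: 10.15
tool_pos: [0.4768, 0.121, 0.1038]
orientation: [0.781, 3.043, -0.0]
force: [-0.5, -0.7, -0.9]
opening: 0.281
gripper_force: 0.0
```

Call:
apply_moves([
  [-2,-3.8,0,0.05,28],
  [-3.9,-7.6,0,0.1,28],
  [-7,-15.5,0,0.2,28],
  [-9.3,-23.6,0,0.3,28],
  [-10.7,-32,0,0.4,28],
  [-11.4,-40.5,0,0.5,28],
  [-11.4,-42,0,0.56,28],
  [-11.4,-43.5,0,0.58,28],
])

```text
clock: 10.82
tool_pos: [0.4662, 0.0782, 0.1038]
orientation: [-0.114, 3.139, 0.0]
force: [0.5, 0.4, 1.1]
opening: 0.281
gripper_force: 0.5
```

Call:
apply_moves([
  [0,-1,0,0,28],
  [0,-2,0,0,28],
  [0,-3,0,0,28],
  [0,-4,0,0,28],
])

```text
clock: 11.15
tool_pos: [0.4659, 0.0743, 0.1036]
orientation: [0.113, -3.139, -0.0]
force: [-0.4, 1.2, 0.9]
opening: 0.28
gripper_force: 0.6
```

```bash
python3 - <<'E'
from h import *
o=arm.observe(); print(o['tool_pos'],o['force'])
snap('wrist','w5')
E
```

```text
[0.46587485 0.07429056 0.10360894] [-0.38456354  1.20146667  0.93388054]
```

View pics/w5.png

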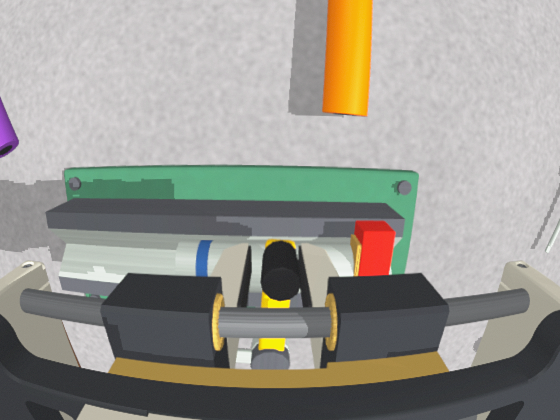

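The knob (280,270) is caged and the arm is nearly square across the shaft. I'll ease it into its end stop.

Call:
apply_moves([
  [0,-1,0,0,28],
  [0,-2,0,0,28],
  [0,-3,0,0,28],
  [0,-3,0,0,28],
])

```text
clock: 11.53
tool_pos: [0.4658, 0.0709, 0.1036]
orientation: [0.115, -3.139, 0.0]
force: [0.2, -0.1, 0.0]
opening: 0.283
gripper_force: 0.2
```

Call:
apply_moves([
  [0,-0.7,0,0,28],
  [0,-1.4,0,0,28],
  [0,-2,0,0,28],
  [0,-2,0,0,28],
])

```text
clock: 11.87
tool_pos: [0.4658, 0.0694, 0.1036]
orientation: [0.115, -3.139, -0.001]
force: [-0.5, 3.4, 0.4]
opening: 0.28
gripper_force: 1.8
```

Call:
apply_moves([
  [0,-0.5,0,0,28],
  [0,-1,0,0,28],
  [0,-1.0,0,0,28],
])

```text
clock: 12.12
tool_pos: [0.4658, 0.0693, 0.1036]
orientation: [-0.115, 3.139, 0.003]
force: [0.0, 8.2, -0.2]
opening: 0.282
gripper_force: 4.0
```

Call:
apply_moves([
  [0,-0.5,0,0,28],
  [0,-1,0,0,28],
  [0,-1.0,0,0,28],
])

```text
clock: 12.37
tool_pos: [0.4658, 0.0686, 0.1036]
orientation: [-0.116, 3.139, 0.004]
force: [-0.6, 10.7, -1.4]
opening: 0.293
gripper_force: 5.0
```

The keeper is hard against its end stop: it stalled and the force rose to 10.7 N. I'll open and lift clear.

Call:
apply_moves([
  [0,1.5,0,0,36],
  [0,3,0,0,45],
  [0,3,0,0,45],
  [0,3,0,0,45],
  [0,3,15,0,45],
  [0,3,45,0,45],
  [0,3,80,0,45],
  [0,3,115,0,45],
  [0,3,140,0,45],
  [0,3,140,0,45],
])

```text
clock: 13.2
tool_pos: [0.469, 0.07, 0.2505]
orientation: [-0.114, 3.129, -0.001]
force: [0.3, -0.2, 0.9]
opening: 0.445
gripper_force: 0.0
```

Call:
apply_moves([
  [-20,40,0,0,45],
  [-40,80,0,0,45],
  [-60,115,0,0,45],
  [-80,150,0,0,45],
  [-100,185,0,0,45],
  [-110,220,0,0,45],
  [-110,240,0,0,45],
  [-110,240,0,0,45],
])

```text
clock: 13.87
tool_pos: [0.3546, 0.3132, 0.2429]
orientation: [0.121, -3.139, -0.001]
force: [-0.5, -0.5, 0.3]
opening: 0.45
gripper_force: 0.0
```

```bash
python3 - <<'E'
from h import *
o=arm.observe(); print(o['tool_pos'],o['force'])
p,_=snap('top','top3'); cv2.imwrite('pics/crop3.png',cv2.resize(p[160:265,185:325,::-1],None,fx=5.5,fy=5.5,interpolation=cv2.INTER_CUBIC))
E
```

```text
[0.35458069 0.31320539 0.24289891] [-0.47370925 -0.50816195  0.27912157]
```

View pics/crop3.png

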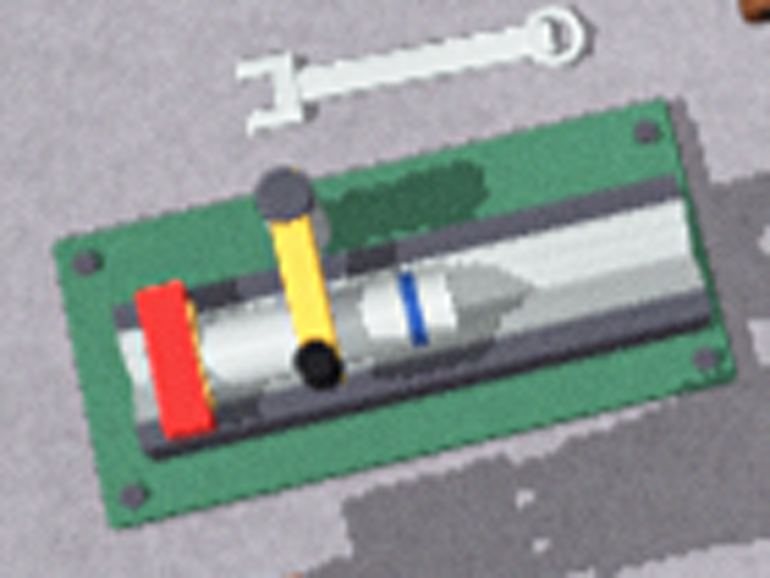

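The shaft's front end is against the brass at (205,350), and the keeper lies square across it with the knob at (320,365). The wrench hasn't moved and the robot is clear, so I'm handing in.

```bash
python3 -c "
from station import arm
print(arm.hand_in())"
```

```text
the job is handed in; nothing more can be done
None
```

The job is handed in, though no verdict came back: the shaft rests home against the brass stop (last push reading about 12 N), the keeper is closed over it at its end stop, and the arm is clear with no other item touched.

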